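# Fit a crank arm to a gearmotor's splined shaft and swing it to its stop

### The arm

A 6-joint arm with a two-finger parallel gripper is mounted at the origin on the work surface. World frame = base frame: x ahead of the robot, y to its left, z up, the work surface at z = 0. Lengths are in m, angles in rad, forces in N, time in s.
With the tool pointing down it reaches from about 0.35 to 0.775 m from the base axis. Payload 5.5 kg.
Tool frame: the origin (TCP) lies at the very end of the fingers, on their centre line; the grasp point (between the pads) lies 19 mm behind it (env.grasp_offset is the distance from the TCP to the grasp point, in m); z points along the fingers, x is the direction in which the jaws open and shut, and the axes are right-handed (so a half turn about z gives the same grasp; the last joint's range is limited). The gripper opens to 85 mm and grips with 20 to 120 N. Pads are 22 mm wide; open, the fingers measure 114 mm over their backs; the gripper's body (76 mm by 85 mm) begins 54 mm behind the grasp point. The pads swing forward as they close: fully open they stand 13 mm farther back than shut.
Start: joints at [-1.251, 0.313, 0.046, 1.304, 0, 1.431], TCP at [0.255, -0.515, 0.231] pointing down, gripper open.
Joint ranges: [-2.76, 2.76], [-0.86, 1.69], [-1.03, 1.26], [-2.2, 2.34], [-1.47, 1.5], [-3.14, 3.14]. Speed limits (rad/s): [2.57, 2.57, 3.14, 3.14, 3.14, 3.14].

### API

Orientations are given as a unit quaternion [w, x, y, z].
In Python, from workcell import status, viewer, env gives the robot as it stands.
- The arm moves only by the tool carry_out, never from a script. Its argument "plan" is a list of rows, each an object of numbers: "x", "y", "z": the shift along the tool's x, y, z in m; "ax", "ay", "az": the turn, a rotation vector about the tool's x, y, z in rad; "hand": the opening, from 0 (shut) to 1 (fully open). In form: [{"x": .., "y": .., "z": .., "ax": .., "ay": .., "az": .., "hand": ..}, ...]. A call has 1 to 12 rows; each row is the pose to reach, as a shift and turn from the pose measured when the call began, along the tool's axes at that moment; what a row does not reach only later rows make up. A row lasts 1/12 s, in which the tool goes at most 41.7 mm and 7.16 degrees, less where a joint would pass 70% of its speed; a pose out of reach is approached as far as the arm can. A call with a gripper value outside its range is refused whole. The fingers move at their own pace and stop on an object; "squeeze" is the grip in N (left out, the last holds). Time passes only in rows, so rows that repeat a pose let the fingers close. It gives the time, the measured TCP pose, the force and the opening at its end, in the units of the state.
- status.get_state(): the state, without advancing time (a new reading comes with each control period).
- viewer.read_camera(name): name is "scene" or "top" or "wrist"; returns the picture (400x640x3 uint8, red, green, blue); there is no depth.
- viewer.camera_model(name): a dict with "vfov" (degrees; the focal length in pixels is half the picture's height over the tangent of half this angle, whatever the lens; pixels are square), "cx", "cy" (the principal point, pixels), "T" (4x4, takes a point from camera to world coordinates). Camera axes: x right, y down, z forward; pixel columns grow to the right and rows downward; lengths in m; the calibration is good to about 2 mm. A picture is of the moment at which its call begins: read the wrist's pose just before it. camera_model takes no time and is no camera call; for the wrist camera it gives the pose at the moment of the call.
- env.hand_in(): hands the job in, once; it reports no verdict.
The state is a dict: "clock": time; "joint_pos": joint angles; "qvel": joint speeds; "tau": joint torques, N m; "tcp_pos": TCP position; "orientation": TCP orientation; "wrist_force": force on the tool from outside, world axes, zero at the start; "ft_torque": the same for the moment, N m; "finger_gap": finger opening in m.
Only numpy, scipy, OpenCV 4.12 (cv2) and the standard library are available. Lean on these libraries where they do the work, as an engineer would, in place of code of your own. Each camera call takes 0.05 s, during which the arm holds its last target.

### The job

Fit the splined crank arm onto the upright splined shaft of the gearmotor, with the arm clear of the stop post, easing it round by feel until the splines mesh, and slide it down fully home; never force the sprung shaft down to its hard stop. Then swing it anticlockwise (seen from above) until the side of the arm rests gently against the stop post, and let go. Leave the plain-bored arm and the other things where they are.

Things in the scene. Friction and masses are not known exactly. Their poses are not given: they have to be found in the camera images.
- crank: The crank arm to fit: steel hexagonal hub, 40 mm across flats, 28 high, and an aluminium drilled bar 18 wide, 10 thick, flush with the hub's underside, about 0.2 kg, lying flat, right way up. Origin: on the bore axis at the hub's underside; x along the bar to the eye, z up the bore. Two hub flats face +y and -y: pinch the hub there (40 mm) from above.
- bore (a point): Top centre of the crank's bore, 28 mm above the crank's origin; axes as the crank's. The bore runs right through: 20 mm across between its lands, with six slots 7.5 mm wide at 0, 60, 120.. degrees from x, reaching 16 mm from the axis.
- eye (a point): Centre of the hole in the crank's round eye end (22 mm across), at the underside: 100 mm along the crank's x from its origin; axes as the crank's.
- stand: Fixed stand: aluminium base plate 130 x 200 x 10 mm, on it an upright gearmotor (62 mm round, above it a 60 mm square gearbox, top 88 mm above the table) and a stop post. Origin: on the table under the shaft axis; z up. A crank resting against the post points along this frame's +y; one that points along +x is 90 degrees clockwise of that, clear of the post.
- stop_post: The stop post, fixed on the stand: an upright steel rod of 16 mm diameter, top 135 mm above the table. Origin: on its axis, on the base plate, 10 mm above the table, at x = -17 mm, y = +85 mm in the stand's frame; axes as the stand's. A gentle touch is a few newtons.
- seat (a point): Fixed point on the shaft axis, 112 mm above the table, where the crank's origin is when fully home on the shaft's 36 mm round shoulder, shaft at rest; axes as the stand's. The shaft turns either way against a steady gearbox drag of 0.2 N m and stays where it is left.
- nose (a point): Tip of the shaft, on its axis, 26 mm above the seat at rest; sinks with the shaft. Up from the shoulder: 18 mm of six-tooth spline (teeth 6 mm wide, 28 over the tips, core 18), then an 8 mm coned pilot nose, 17 mm diameter, that enters the bore at any angle. The spline's angle varies and is NOT shown here (axes as the stand's): find it by eye or feel.
- float (a joint): How far shaft and shoulder are pushed down (m), 0 at rest. They float on a spring: about 3 N at first, 10 N at 14 mm, then a hard stop, 4 mm short of home if splines are crossed. Press the hub some 8 mm (5 to 8 N) on crossed splines and turn slowly: the shaft stays still until teeth and slots match (within about 3 degrees, every 60), then springs up into the hub and the push vanishes.
- plain_arm: Bystander: a like crank arm with a plain six-sided bore, 20 mm across flats, and no slots; it does not fit. Same outer sizes, origin and axes as the crank. Leave it.
- driver: Bystander: screwdriver with a black handle, lying along its x; origin at its middle, on the table.
- tape: Bystander: paper tape roll, 90 mm across, 20 mm high, lying flat; origin under its centre.
- glue: Bystander: small white glue bottle with an orange cap, 36 mm across, 100 mm high; origin under its centre.
- mug: Bystander: white mug, 80 mm across, 90 mm high; origin under its centre.

How it is judged:
On the way, in this order (a step that is already met when the one before it is completed fails the run):
1. the crank is fully home on the splined shaft, with its arm clear of the stop post (z of crank in the frame of seat between -0.003 and 0.0025 m and horizontal distance between crank and seat below 0.0035 m and angle between crank's own z axis and vertical below 0.06 rad and (x of eye in the frame of stand above 0.02 m or y of eye in the frame of stand below 0 m)), for 0.2 s.
2. the crank, still home, is swung round against the stop post (z of crank in the frame of seat between -0.003 and 0.0025 m and horizontal distance between crank and seat below 0.0035 m and angle between crank's own z axis and vertical below 0.06 rad and x of eye in the frame of stand between -0.008 and 0.005 m and y of eye in the frame of stand above 0.09 m), for 0.2 s.
At the end, for the whole second after the job is handed in: Crank home on the shaft (origin within 2.5 mm of seat in height, 3.5 mm sideways, tilt under 0.06 rad), arm against the post from its clockwise side (eye within 5 mm of the line along the stand's +y), at rest, released; when first seated, the eye was at least 20 mm clear of that line (all of step 2 and linear speed of crank below 0.02 m/s); the robot touches nothing.
It fails at once if the shaft is forced down onto its hard stop (pushed more than 13 mm) (value of joint float above 0.013 m).
It fails at once if the crank is pressed against the stop post with more than 20 N (contact force between crank and stop_post above 20 N).
It fails at once if the plain-bored arm or another bystander is moved by more than 30 mm (distance of any of plain_arm, driver, tape, glue, mug from where it was at the start of the episode above 0.03 m).
It also fails if it takes over 61 s, if anything falls off the work surface, if the arm or the gripper's body presses on something with over 40 N, if the wrist force passes 120 N, or if a joint passes its speed limit or range.

## Working session

There is one attempt and no reset: what is moved stays moved. The work goes in short steps, Python scripts to look and compute and a tool call to move; the robot and the scene stay as the last step left them, time stands still between calls to the robot, and variables do not carry over. Pictures are saved under pics/ and viewed, and the job is handed in when it is done.

Besides the shell and the picture viewer there is one more tool, called after ">>>" by a JSON object that holds its "op" and its "data", one argument or row to a line. carry_out: Moves the arm, as the interface text tells. Its arguments: {"type":"object","properties":{"plan":{"type":"array"},"squeeze":{"type":"number"}},"required":["plan"]}

```bash
ls; mkdir -p pics
cat > h.py <<'E'
import numpy as np, cv2
from workcell import status, viewer, env
def snap(n,f):
    T=viewer.camera_model(n); im=np.array(viewer.read_camera(n)); cv2.imwrite(f,im[:,:,::-1]); 
    np.savez(f+'.npz',im=im,T=T['T'],vfov=T['vfov'],cx=T['cx'],cy=T['cy']); return im
def load(f):
    return np.load(f+'.npz')
def ray(d,u,v):
    f=200/np.tan(np.radians(float(d['vfov']))/2)
    T=d['T']; r=T[:3,:3]@np.array([(u-d['cx'])/f,(v-d['cy'])/f,1.]); return T[:3,3],r/np.linalg.norm(r)
def onz(d,u,v,z):
    o,r=ray(d,u,v); return o+r*(z-o[2])/r[2]
def proj(d,p):
    f=200/np.tan(np.radians(float(d['vfov']))/2)
    T=d['T']; q=T[:3,:3].T@(np.array(p)-T[:3,3]); return q[0]/q[2]*f+d['cx'], q[1]/q[2]*f+d['cy']
def tri(*obs):
    A=np.zeros((3,3));b=np.zeros(3)
    for d,u,v in obs:
        o,r=ray(d,u,v);P=np.eye(3)-np.outer(r,r);A+=P;b+=P@o
    p=np.linalg.solve(A,b)
    return p,[np.linalg.norm((np.eye(3)-np.outer(ray(d,u,v)[1],ray(d,u,v)[1]))@(p-ray(d,u,v)[0])) for d,u,v in obs]
E
python3 - <<'E'
from h import *
for n in ['scene','top','wrist']:
    snap(n,f'pics/{n}0.png'); m=viewer.camera_model(n); print(n,m['vfov'],m['cx'],m['cy'],np.round(m['T'],3).tolist())
print(status.get_state())
E
```

```text
pics
scene 57.77117486054018 323.47274569393284 198.27544084741461 [[-0.184, 0.772, -0.608, 1.185], [0.983, 0.136, -0.125, 0.188], [-0.014, -0.62, -0.784, 0.948], [0.0, 0.0, 0.0, 1.0]]
top 57.385475023306014 318.2663174689749 197.11042997692897 [[-0.023, -0.982, 0.185, 0.374], [-0.999, 0.018, -0.026, 0.081], [0.022, -0.186, -0.982, 0.966], [0.0, 0.0, 0.0, 1.0]]
wrist 64.50336081327171 322.03210310050196 196.76346198131623 [[0.443, -0.857, -0.264, 0.322], [-0.896, -0.424, -0.129, -0.481], [-0.002, 0.294, -0.956, 0.374], [0.0, 0.0, 0.0, 1.0]]
{'clock': 0.15, 'joint_pos': array([-1.25061395e+00,  3.13857008e-01,  4.52468074e-02,  1.30362050e+00,
        1.03635965e-05,  1.43120521e+00]), 'qvel': array([ 0.00076344, -0.00064595,  0.00457112, -0.00013349,  0.0016621 ,
       -0.00050368]), 'tau': array([ 1.59488311e-03, -4.81064558e+01,  2.98816448e+01,  1.39056088e-02,
       -1.11965426e-04,  6.46767205e-06]), 'tcp_pos': array([ 0.255029  , -0.51491701,  0.23059997]), 'orientation': array([-4.63311910e-04,  8.49630621e-01, -5.27377752e-01, -5.47471997e-04]), 'wrist_force': array([ 0.06962777,  0.60345556, -0.39664426]), 'ft_torque': array([-0.010307  , -0.0084343 , -0.03762859]), 'finger_gap': 0.08528409693077178}
```

View pics/scene0.png

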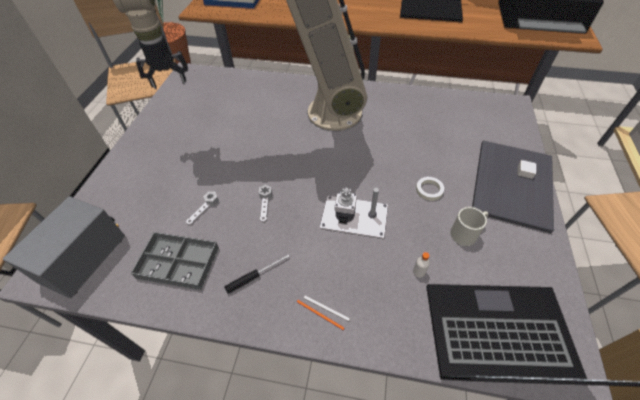

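View pics/top0.png

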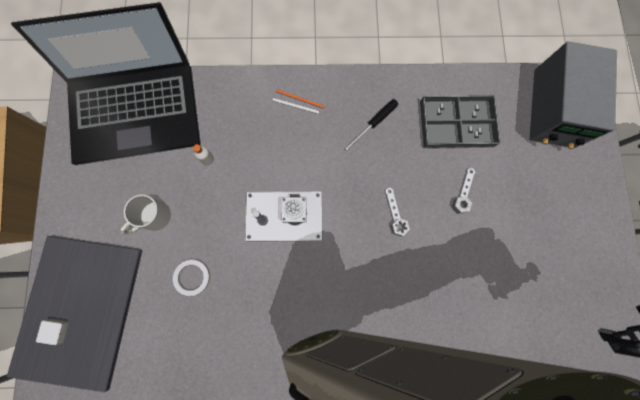

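View pics/wrist0.png

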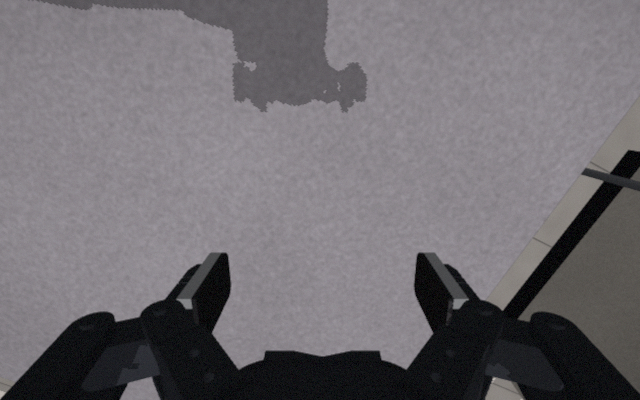

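Run:
```python
from h import *
im=cv2.imread('pics/top0.png')
a=cv2.resize(im[160:250,370:490],None,fx=5,fy=5,interpolation=cv2.INTER_CUBIC)
b=cv2.resize(im[180:250,235:335],None,fx=6,fy=6,interpolation=cv2.INTER_CUBIC)
cv2.imwrite('pics/z1.png',a);cv2.imwrite('pics/z2.png',b)
d=load('pics/top0.png')
for n,u,v,z in [('hub1',400,228,.028),('eye1',390,191,.01),('hub2',463,205,.028),('eye2',471,171,.01),('shaft',294,208,.13),('post',256,211,.135),('c1',248,192,.01),('c2',322,192,.01),('c3',322,240,.01),('c4',247,240,.01)]: print(n,onz(d,u,v,z).round(4))
```

```text
hub1 [ 0.4657 -0.154   0.028 ]
eye1 [ 0.5674 -0.138   0.01  ]
hub2 [ 0.5227 -0.3243  0.028 ]
eye2 [ 0.619  -0.3632  0.01  ]
shaft [0.5071 0.1149 0.13  ]
post [0.501  0.2017 0.135 ]
c1 [0.5716 0.2416 0.01  ]
c2 [0.568  0.0447 0.01  ]
c3 [0.4404 0.0479 0.01  ]
c4 [0.4445 0.2426 0.01  ]
```

View pics/z1.png

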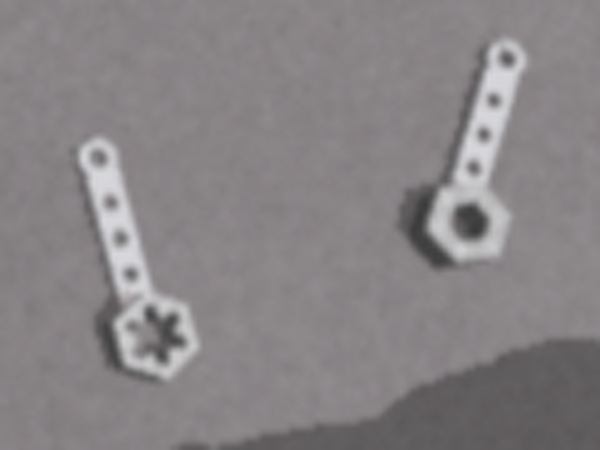

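View pics/z2.png

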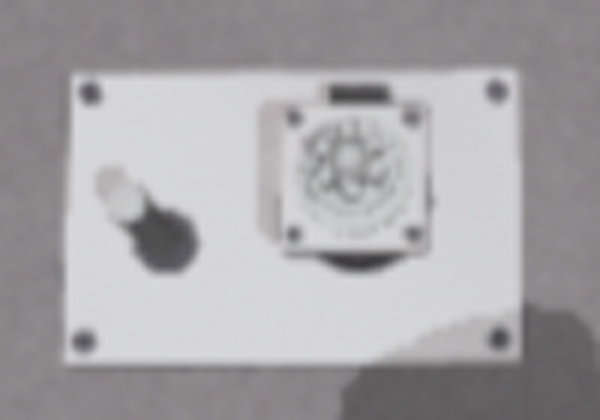

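```bash
cat >> h.py <<'E'
from scipy.spatial.transform import Rotation as Ro
def Rtcp(s): q=s['orientation']; return Ro.from_quat([q[1],q[2],q[3],q[0]])
def delta(pos,yawdeg):
    s=status.get_state(); R=Rtcp(s); c=np.cos(np.radians(yawdeg)); n=np.sin(np.radians(yawdeg))
    G=Ro.from_matrix(np.array([[c,n,0],[n,-c,0],[0,0,-1.]]))
    d=R.inv().apply(np.array(pos)-s['tcp_pos']); rv=(R.inv()*G).as_rotvec()
    print('t',s['clock'],'tcp',s['tcp_pos'].round(4),'yaw',round(yaw(s),2),'F',s['wrist_force'].round(2),'M',s['ft_torque'].round(3),'gap',round(s['finger_gap'],4),'q6',round(s['joint_pos'][5],3)); print('d',d.round(4),'rv',rv.round(4))
def yaw(s):
    m=Rtcp(s).as_matrix(); return np.degrees(np.arctan2(m[1,0],m[0,0]))
E
python3 -c "
from h import *
delta([.45,-.156,.24],99)"
```

```text
t 0.15 tcp [ 0.255  -0.5149  0.2306] yaw -63.66 F [ 0.07  0.6  -0.4 ] M [-0.01  -0.008 -0.038] gap 0.0853 q6 1.431
d [-0.2351 -0.334  -0.009 ] rv [-2.1000e-03  0.0000e+00 -2.8389e+00]
```

>>> {"op": "carry_out", "data": {
  "plan": [
    {"x":-0.0118,"y":-0.0167,"z":-0.001,"az":-0.12,"hand":1},
    {"x":-0.0353,"y":-0.05,"z":-0.002,"az":-0.24,"hand":1},
    {"x":-0.0588,"y":-0.0835,"z":-0.004,"az":-0.36,"hand":1},
    {"x":-0.0823,"y":-0.117,"z":-0.006,"az":-0.48,"hand":1},
    {"x":-0.106,"y":-0.15,"z":-0.009,"az":-0.6,"hand":1},
    {"x":-0.129,"y":-0.184,"z":-0.009,"az":-0.72,"hand":1},
    {"x":-0.153,"y":-0.217,"z":-0.009,"az":-0.84,"hand":1},
    {"x":-0.176,"y":-0.25,"z":-0.009,"az":-0.96,"hand":1},
    {"x":-0.2,"y":-0.284,"z":-0.009,"az":-1.08,"hand":1},
    {"x":-0.216,"y":-0.307,"z":-0.009,"az":-1.2,"hand":1},
    {"x":-0.229,"y":-0.325,"z":-0.009,"az":-1.32,"hand":1},
    {"x":-0.235,"y":-0.334,"z":-0.009,"az":-1.44,"hand":1}
  ]
}}

```text
schema error: expected keys x, y, z, ax, ay, az, hand
```

```bash
python3 -c "
from h import *
delta([.45,-.156,.24],99)"
```

```text
t 0.15 tcp [ 0.255  -0.5149  0.2306] yaw -63.66 F [ 0.07  0.6  -0.4 ] M [-0.01  -0.008 -0.038] gap 0.0853 q6 1.431
d [-0.2351 -0.334  -0.009 ] rv [-2.1000e-03  0.0000e+00 -2.8389e+00]
```

>>> {"op": "carry_out", "data": {
  "plan": [
    {"x":-0.0118,"y":-0.0167,"z":-0.001,"ax":0,"ay":0,"az":-0.12,"hand":1},
    {"x":-0.0353,"y":-0.05,"z":-0.002,"ax":0,"ay":0,"az":-0.24,"hand":1},
    {"x":-0.0588,"y":-0.0835,"z":-0.004,"ax":0,"ay":0,"az":-0.36,"hand":1},
    {"x":-0.0823,"y":-0.117,"z":-0.006,"ax":0,"ay":0,"az":-0.48,"hand":1},
    {"x":-0.106,"y":-0.15,"z":-0.009,"ax":0,"ay":0,"az":-0.6,"hand":1},
    {"x":-0.129,"y":-0.184,"z":-0.009,"ax":0,"ay":0,"az":-0.72,"hand":1},
    {"x":-0.153,"y":-0.217,"z":-0.009,"ax":0,"ay":0,"az":-0.84,"hand":1},
    {"x":-0.176,"y":-0.25,"z":-0.009,"ax":0,"ay":0,"az":-0.96,"hand":1},
    {"x":-0.2,"y":-0.284,"z":-0.009,"ax":0,"ay":0,"az":-1.08,"hand":1},
    {"x":-0.216,"y":-0.307,"z":-0.009,"ax":0,"ay":0,"az":-1.2,"hand":1},
    {"x":-0.229,"y":-0.325,"z":-0.009,"ax":0,"ay":0,"az":-1.32,"hand":1},
    {"x":-0.235,"y":-0.334,"z":-0.009,"ax":0,"ay":0,"az":-1.44,"hand":1}
  ]
}}

```text
clock: 1.15
tcp_pos: [0.4507, -0.1533, 0.2399]
orientation: [-0.001, 0.986, 0.168, -0.0]
wrist_force: [-0.7, -0.2, 0.4]
finger_gap: 0.0852
```

```bash
python3 -c "
from h import *
delta([.45,-.156,.24],99)"
```

```text
t 1.15 tcp [ 0.4507 -0.1533  0.2399] yaw 19.38 F [-0.73 -0.16  0.39] M [-0.042  0.004  0.025] gap 0.0852 q6 0.735
d [-0.0016  0.0023 -0.0001] rv [-0.0018 -0.0017 -1.3897]
```

>>> {"op": "carry_out", "data": {
  "plan": [
    {"x":-0.0016,"y":0.002,"z":0,"ax":0,"ay":0,"az":-0.12,"hand":1},
    {"x":-0.0016,"y":0.002,"z":0,"ax":0,"ay":0,"az":-0.24,"hand":1},
    {"x":-0.0016,"y":0.002,"z":0,"ax":0,"ay":0,"az":-0.36,"hand":1},
    {"x":-0.0016,"y":0.002,"z":0,"ax":0,"ay":0,"az":-0.48,"hand":1},
    {"x":-0.0016,"y":0.002,"z":0,"ax":0,"ay":0,"az":-0.6,"hand":1},
    {"x":-0.0016,"y":0.002,"z":0,"ax":0,"ay":0,"az":-0.72,"hand":1},
    {"x":-0.0016,"y":0.002,"z":0,"ax":0,"ay":0,"az":-0.84,"hand":1},
    {"x":-0.0016,"y":0.002,"z":0,"ax":0,"ay":0,"az":-0.96,"hand":1},
    {"x":-0.0016,"y":0.002,"z":0,"ax":0,"ay":0,"az":-1.08,"hand":1},
    {"x":-0.0016,"y":0.002,"z":0,"ax":0,"ay":0,"az":-1.2,"hand":1},
    {"x":-0.0016,"y":0.002,"z":0,"ax":0,"ay":0,"az":-1.32,"hand":1},
    {"x":-0.0016,"y":0.002,"z":0,"ax":0,"ay":0,"az":-1.39,"hand":1}
  ]
}}

```text
clock: 2.15
tcp_pos: [0.4497, -0.1557, 0.2396]
orientation: [-0.001, 0.647, 0.762, 0.001]
wrist_force: [-0.3, 1.1, 0.2]
finger_gap: 0.0856
```

```bash
python3 -c "
from h import *
delta([.45,-.156,.24],99)
snap('wrist','pics/w1.png')"
```

```text
t 2.15 tcp [ 0.4497 -0.1557  0.2396] yaw 99.34 F [-0.29  1.06  0.23] M [-0.014 -0.002 -0.068] gap 0.0856 q6 -0.666
d [-0.0004  0.0002 -0.0004] rv [-0.0007 -0.0026  0.0059]
```

View pics/w1.png

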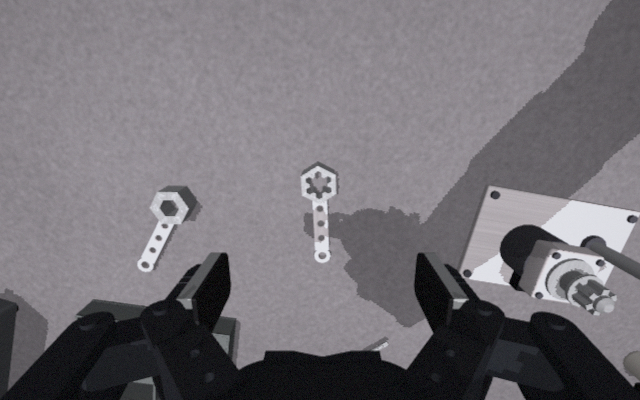

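```bash
cat > det.py <<'E'
from h import *
def crank(f,roi):
    d=load(f); im=d['im'].astype(float); g=im.mean(2); u0,v0,u1,v1=roi
    bg=np.median(g[v0:v1,u0:u1]); m=((g>bg+35)*255).astype(np.uint8); k=np.zeros_like(m);k[v0:v1,u0:u1]=m[v0:v1,u0:u1]
    c,h=cv2.findContours(k,cv2.RETR_CCOMP,cv2.CHAIN_APPROX_NONE); 
    out=[]
    for i,cc in enumerate(c):
        M=cv2.moments(cc); 
        if M['m00']>3: out.append((int(h[0][i][3]),round(M['m00'],1),round(M['m10']/M['m00'],2),round(M['m01']/M['m00'],2)))
    return d,out
E
python3 - <<'E'
from det import *
for f,r in [('pics/w1.png',(290,150,350,275)),('pics/top0.png',(380,183,415,242))]:
    d,o=crank(f,r); print(f,o)
    u0,v0,u1,v1=r
    cv2.imwrite(f[:-4]+'z.png',cv2.resize(cv2.cvtColor(d['im'],cv2.COLOR_RGB2BGR)[v0:v1,u0:u1],None,fx=4.5,fy=4.5,interpolation=cv2.INTER_CUBIC))
d=load('pics/w1.png');r=(450,180,640,320)
cv2.imwrite('pics/w1s.png',cv2.resize(cv2.cvtColor(d['im'],cv2.COLOR_RGB2BGR)[180:320,450:640],None,fx=4,fy=4,interpolation=cv2.INTER_CUBIC))
E
```

```text
pics/w1.png [(-1, 1689.5, 319.32, 205.97), (0, 52.5, 321.81, 255.26), (0, 59.5, 320.63, 237.23), (0, 68.5, 320.19, 223.18), (0, 59.5, 319.45, 208.79), (0, 509.5, 318.15, 184.9)]
pics/top0.png [(-1, 355.0, 396.84, 214.82), (0, 117.0, 400.86, 226.43), (0, 11.0, 396.0, 214.33), (0, 11.0, 393.67, 207.0), (0, 11.0, 391.67, 200.0), (0, 15.0, 389.16, 191.0)]
```

View pics/w1z.png

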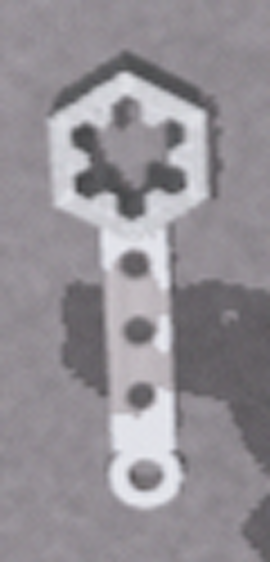

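View pics/w1s.png

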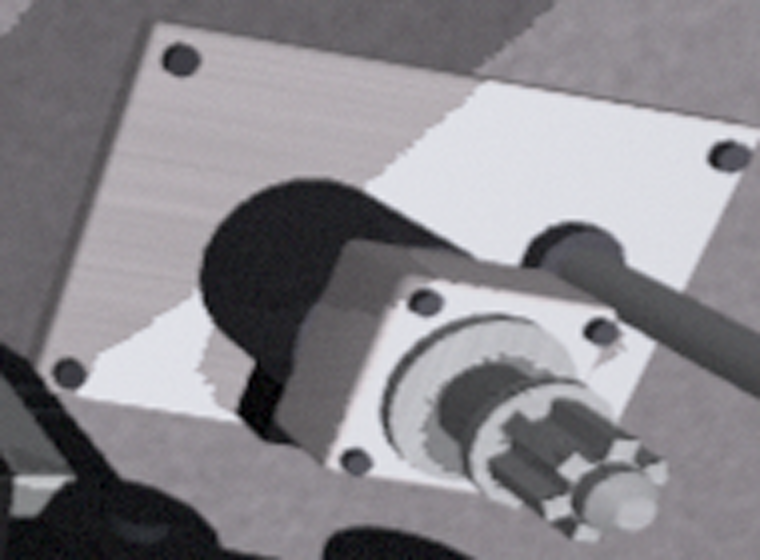

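Run:
```python
from h import *
w=load('pics/w1.png');t=load('pics/top0.png');s=load('pics/scene0.png')
im=cv2.imread('pics/scene0.png')
for r,n in [((250,175,280,230),'sh'),((310,175,400,245),'ss')]:
    u0,v0,u1,v1=r; cv2.imwrite(f'pics/{n}.png',cv2.resize(im[v0:v1,u0:u1],None,fx=8,fy=8,interpolation=cv2.INTER_CUBIC))
print('hub',tri((w,318.1,184.2),(t,400.8,226.8)))
print('eye',tri((w,321.8,255.3),(t,389.2,191.0)))
print(onz(w,318.1,184.2,.028),onz(t,400.8,226.8,.028))
for a in [(321.81,255.26),(320.63,237.23),(320.19,223.18),(319.45,208.79)]: print(onz(w,*a,.009))
for a in [(396,214.33),(393.67,207),(391.67,200),(389.16,191)]: print(onz(t,*a,.01))
```

```text
hub (array([ 0.46818936, -0.15546021,  0.0305061 ]), [np.float64(0.00035340088377236787), np.float64(0.0003534008837723728)])
eye (array([ 0.56678477, -0.13511516,  0.01158272]), [np.float64(0.00044458055211563183), np.float64(0.0004445805521155203)])
[ 0.4685278  -0.15520946  0.028     ] [ 0.46875104 -0.15628166  0.028     ]
[ 0.5676871  -0.13459883  0.009     ]
[ 0.54256316 -0.14024344  0.009     ]
[ 0.52351353 -0.14390162  0.009     ]
[ 0.50460584 -0.1479005   0.009     ]
[ 0.50396036 -0.15018522  0.01      ]
[ 0.52375314 -0.14518482  0.01      ]
[ 0.54277872 -0.1409797   0.01      ]
[ 0.56743431 -0.13569518  0.01      ]
```

View pics/ss.png

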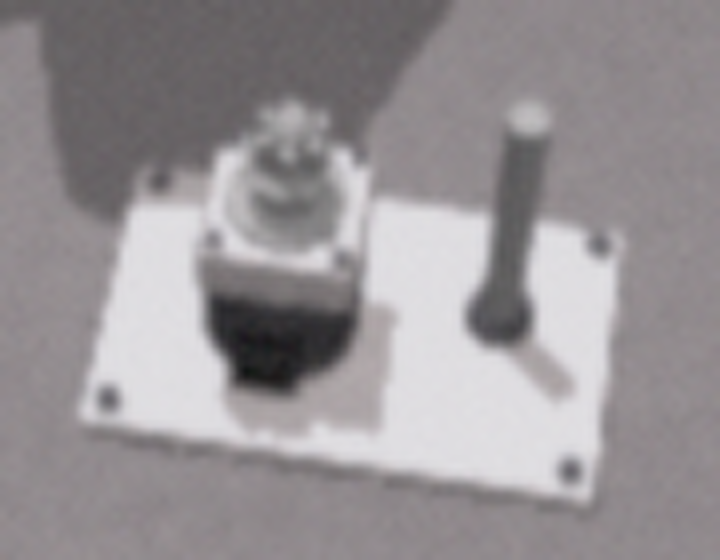

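```bash
python3 -c "
from h import *
print(env.grasp_offset)
delta([.4686,-.1556,.005],101.8)"
```

```text
0.0187
t 2.2 tcp [ 0.4497 -0.1556  0.2396] yaw 99.41 F [ 0.89 -0.23 -0.16] M [-0.013  0.009  0.004] gap 0.0856 q6 -0.667
d [-0.0037  0.0188  0.2346] rv [-0.0006 -0.0027 -0.0418]
```

>>> {"op": "carry_out", "data": {
  "plan": [
    {"x":-0.0037,"y":0.0188,"z":0.03,"ax":-0.0006,"ay":-0.0027,"az":-0.042,"hand":1},
    {"x":-0.0037,"y":0.0188,"z":0.06,"ax":-0.0006,"ay":-0.0027,"az":-0.042,"hand":1},
    {"x":-0.0037,"y":0.0188,"z":0.09,"ax":-0.0006,"ay":-0.0027,"az":-0.042,"hand":1},
    {"x":-0.0037,"y":0.0188,"z":0.115,"ax":-0.0006,"ay":-0.0027,"az":-0.042,"hand":1},
    {"x":-0.0037,"y":0.0188,"z":0.13,"ax":-0.0006,"ay":-0.0027,"az":-0.042,"hand":1},
    {"x":-0.0037,"y":0.0188,"z":0.135,"ax":-0.0006,"ay":-0.0027,"az":-0.042,"hand":1},
    {"x":-0.0037,"y":0.0188,"z":0.135,"ax":-0.0006,"ay":-0.0027,"az":-0.042,"hand":1}
  ]
}}

```text
clock: 2.78
tcp_pos: [0.4675, -0.1553, 0.1032]
orientation: [-0.002, 0.631, 0.776, -0.0]
wrist_force: [1.0, 0.1, 0.3]
finger_gap: 0.0853
```

```bash
python3 -c "
from h import *
delta([.4686,-.1556,.005],101.8)
snap('wrist','pics/w2.png')"
```

```text
t 2.7833 tcp [ 0.4675 -0.1553  0.1032] yaw 101.75 F [0.97 0.06 0.25] M [-0.032 -0.025 -0.014] gap 0.0853 q6 -0.689
d [-0.0007  0.0012  0.0982] rv [-0.0026 -0.002  -0.0008]
```

View pics/w2.png

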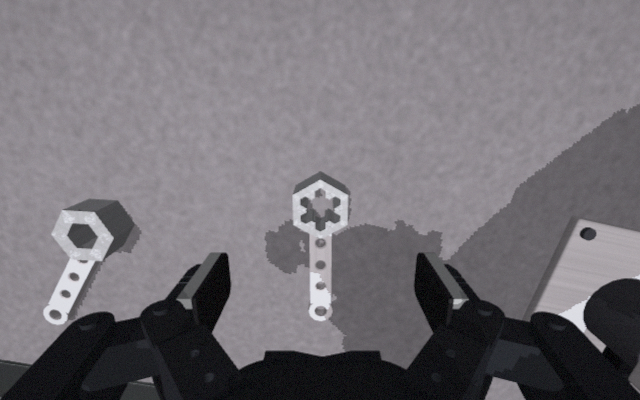

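Run:
```python
from det import *
d,o=crank('pics/w2.png',(285,172,357,325)); print(o)
for a in o: print(a[1], onz(d,a[2],a[3],.009).round(4), onz(d,a[2],a[3],.028).round(4))
cv2.imwrite('pics/w2z.png',cv2.resize(cv2.imread('pics/w2.png')[170:330,280:360],None,fx=5,fy=5,interpolation=cv2.INTER_CUBIC)[:600])
```

```text
[(-1, 3812.0, 319.74, 234.13), (2, 95.0, 321.29, 285.46), (2, 4.0, 327.0, 281.5), (2, 4.0, 327.0, 275.5), (2, 140.5, 320.08, 264.94), (2, 144.0, 320.03, 242.97), (2, 1176.5, 319.93, 209.74)]
3812.0 [ 0.4965 -0.1496  0.009 ] [ 0.4883 -0.1512  0.028 ]
95.0 [ 0.543  -0.1387  0.009 ] [ 0.5311 -0.1412  0.028 ]
4.0 [ 0.5382 -0.1347  0.009 ] [ 0.5267 -0.1375  0.028 ]
4.0 [ 0.5325 -0.1359  0.009 ] [ 0.5215 -0.1386  0.028 ]
140.5 [ 0.5239 -0.1437  0.009 ] [ 0.5135 -0.1458  0.028 ]
144.0 [ 0.5041 -0.1478  0.009 ] [ 0.4953 -0.1496  0.028 ]
1176.5 [ 0.4758 -0.1537  0.009 ] [ 0.4693 -0.155   0.028 ]
```

View pics/w2z.png

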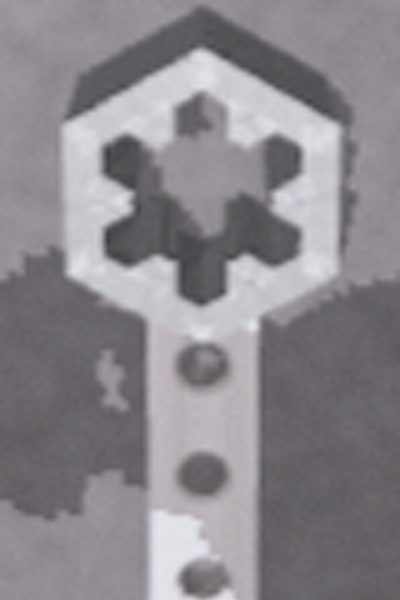

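>>> {"op": "carry_out", "data": {
  "plan": [
    {"x":-0.0005,"y":0.0012,"z":0.03,"ax":-0.0026,"ay":-0.002,"az":-0.003,"hand":1},
    {"x":-0.0005,"y":0.0012,"z":0.055,"ax":-0.0026,"ay":-0.002,"az":-0.003,"hand":1},
    {"x":-0.0005,"y":0.0012,"z":0.075,"ax":-0.0026,"ay":-0.002,"az":-0.003,"hand":0.8},
    {"x":-0.0005,"y":0.0012,"z":0.088,"ax":-0.0026,"ay":-0.002,"az":-0.003,"hand":0.7},
    {"x":-0.0005,"y":0.0012,"z":0.096,"ax":-0.0026,"ay":-0.002,"az":-0.003,"hand":0.65},
    {"x":-0.0005,"y":0.0012,"z":0.098,"ax":-0.0026,"ay":-0.002,"az":-0.003,"hand":0.65},
    {"x":-0.0005,"y":0.0012,"z":0.098,"ax":-0.0026,"ay":-0.002,"az":-0.003,"hand":0.65},
    {"x":-0.0005,"y":0.0012,"z":0.098,"ax":-0.0026,"ay":-0.002,"az":-0.003,"hand":0.65}
  ],
  "squeeze": 60
}}

```text
clock: 3.5
tcp_pos: [0.4708, -0.1566, 0.0078]
orientation: [0.002, 0.63, 0.777, 0.0]
wrist_force: [-0.5, 0.2, -0.2]
finger_gap: 0.0554
```

```bash
python3 -c "
from h import *
delta([.4686,-.1556,.005],101.8)
snap('wrist','pics/w3.png')"
```

```text
t 3.5 tcp [ 0.4708 -0.1566  0.0078] yaw 101.93 F [-0.47  0.2  -0.22] M [-0.02   0.006 -0.053] gap 0.0554 q6 -0.691
d [ 0.0014 -0.002   0.0028] rv [0.0036 0.0029 0.0023]
```

View pics/w3.png

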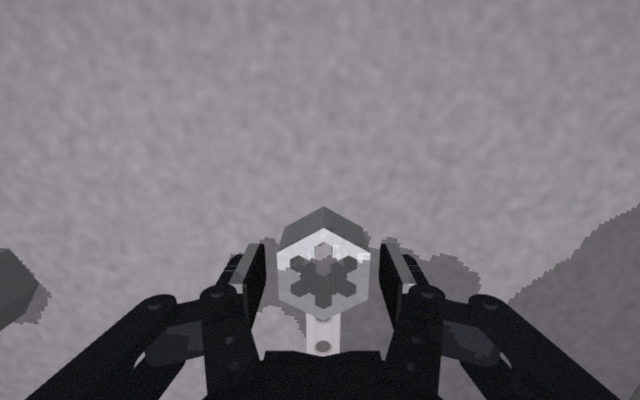

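>>> {"op": "carry_out", "data": {
  "plan": [
    {"x":0.001,"y":-0.002,"z":0.002,"ax":0.0036,"ay":0.003,"az":0,"hand":0.65},
    {"x":0.001,"y":-0.002,"z":0.002,"ax":0.0036,"ay":0.003,"az":0,"hand":0.5},
    {"x":0.001,"y":-0.002,"z":0.002,"ax":0.0036,"ay":0.003,"az":0,"hand":0.3},
    {"x":0.001,"y":-0.002,"z":0.002,"ax":0.0036,"ay":0.003,"az":0,"hand":0.3},
    {"x":0.001,"y":-0.002,"z":0.002,"ax":0.0036,"ay":0.003,"az":0,"hand":0.3},
    {"x":0.001,"y":-0.002,"z":0.002,"ax":0.0036,"ay":0.003,"az":0,"hand":0.3},
    {"x":0.001,"y":-0.002,"z":0.002,"ax":0.0036,"ay":0.003,"az":0,"hand":0.3}
  ],
  "squeeze": 60
}}

```text
clock: 4.13
tcp_pos: [0.4692, -0.1565, 0.0068]
orientation: [0.001, 0.63, 0.777, 0.0]
wrist_force: [-0.6, 0.3, 5.0]
finger_gap: 0.0389
```

```bash
python3 -c "
from h import *
delta([.4686,-.1556,.005],101.8)
snap('wrist','pics/w4.png')"
```

```text
t 4.1333 tcp [ 0.4692 -0.1565  0.0068] yaw 101.92 F [-0.57  0.33  4.97] M [ 0.023  0.195 -0.002] gap 0.0389 q6 -0.692
d [ 0.001  -0.0004  0.0018] rv [0.0011 0.0013 0.0022]
```

View pics/w4.png

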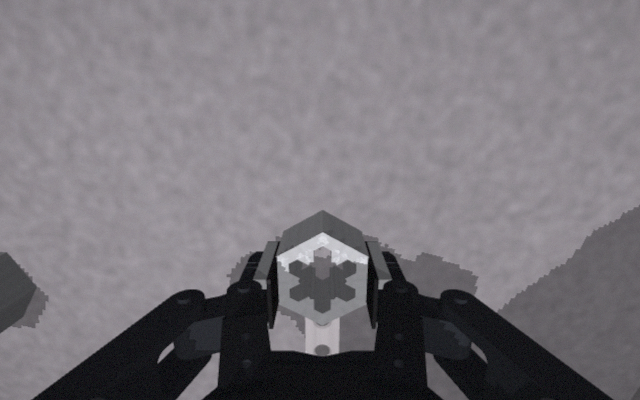

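Run:
```python
from h import *
w=load('pics/w1.png');t=load('pics/top0.png');s=load('pics/scene0.png');w4=load('pics/w4.png')
print(tri((w,608.4,307.6),(t,292.6,205.9)))
# scene: nose (290,108)/8+(310,175), post top(528,118)
print(tri((s,290/8+310,106/8+175),(t,292.6,205.9)), tri((s,528/8+310,116/8+175),(t,253.4,209.9)))
print(onz(t,292.6,205.9,.138),onz(w,608.4,307.6,.138),onz(s,290/8+310,106/8+175,.138))
print(onz(t,253.4,209.9,.135),onz(s,528/8+310,116/8+175,.135))
# stand corner screws in top (z2 zoom)
pts=[(91,93),(497,91),(499,339),(84,341)]
P=[onz(t,235+a/6-.4,180+b/6-.4,.01)[:2] for a,b in pts]; P=np.array(P); print(P.round(4), P.mean(0))
e=P[0]-P[1]; print('stand yaw',np.degrees(np.arctan2(e[1],e[0]))-90, np.degrees(np.arctan2(*(P[3]-P[2])[::-1]))-90)
pts=[(159,181),(599,244),(570,470),(109,399)]
P=np.array([onz(s,310+a/8-.4,175+b/8-.4,.01)[:2] for a,b in pts]); print(P.round(4),P.mean(0))
cv2.imwrite('pics/w4z.png',cv2.resize(cv2.imread('pics/w4.png')[200:360,250:400],None,fx=5,fy=5,interpolation=cv2.INTER_CUBIC)[:600])
s=status.get_state();print(s['tcp_pos'],s['wrist_force'])
for a in [(323,277),(323,280)]: print(onz(w4,*a,.028))
```

```text
(array([0.5104907 , 0.11764892, 0.14004512]), [np.float64(8.334258461606601e-05), np.float64(8.33425846160851e-05)])
(array([0.5104694 , 0.11791783, 0.13952165]), [np.float64(0.00022052664268528194), np.float64(0.00022052664268528148)]) (array([0.5026484 , 0.20494342, 0.14275755]), [np.float64(0.0015458575854124439), np.float64(0.001545857585412407)])
[0.51074882 0.11776739 0.138     ] [0.51171408 0.12003003 0.138     ] [0.50916667 0.11800404 0.138     ]
[0.50368822 0.20767972 0.135     ] [0.4964507 0.2035667 0.135    ]
[[0.5631 0.2368]
 [0.5607 0.0571]
 [0.4507 0.0587]
 [0.4537 0.2385]] [0.50707116 0.14777857]
stand yaw -0.7768278450463129 -0.9363236337552792
[[0.4502 0.058 ]
 [0.4515 0.2392]
 [0.562  0.2371]
 [0.5606 0.0576]] [0.50606835 0.14796952]
[ 0.46924875 -0.15646843  0.00676423] [-0.98937612 -0.55675019  7.00168593]
[ 0.46792293 -0.15493543  0.028     ]
[ 0.46938633 -0.15462598  0.028     ]
```

View pics/w4z.png

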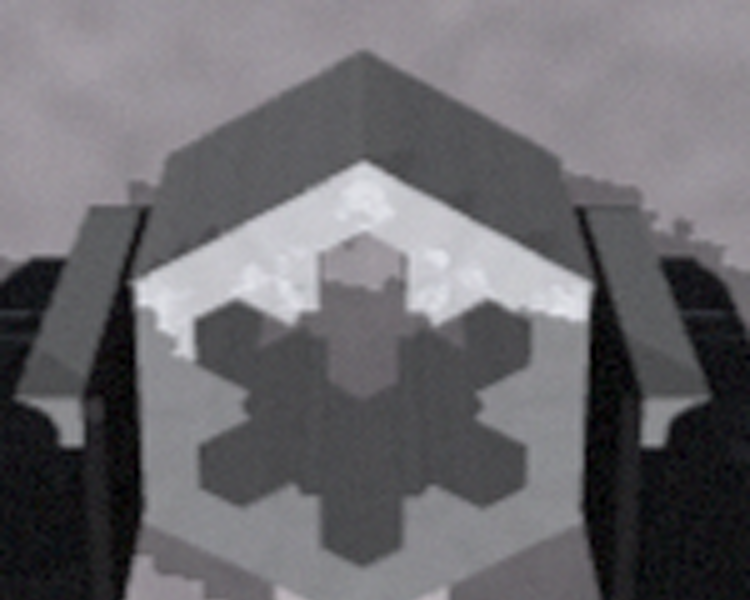

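```bash
python3 -c "
from h import *
delta([.56,.10,.30],101.9)"
```

```text
t 4.1833 tcp [ 0.4692 -0.1565  0.0068] yaw 101.93 F [-0.99 -0.56  7.  ] M [0.018 0.25  0.032] gap 0.0384 q6 -0.692
d [ 0.2318  0.1422 -0.2934] rv [0.0012 0.0013 0.0005]
```

>>> {"op": "carry_out", "data": {
  "plan": [
    {"x":0,"y":0,"z":-0.01,"ax":0,"ay":0,"az":0,"hand":0.3},
    {"x":0,"y":0,"z":-0.03,"ax":0,"ay":0,"az":0,"hand":0.3},
    {"x":0,"y":0,"z":-0.06,"ax":0,"ay":0,"az":0,"hand":0.3},
    {"x":0,"y":0,"z":-0.09,"ax":0,"ay":0,"az":0,"hand":0.3},
    {"x":0,"y":0,"z":-0.12,"ax":0,"ay":0,"az":0,"hand":0.3},
    {"x":0,"y":0,"z":-0.15,"ax":0,"ay":0,"az":0,"hand":0.3},
    {"x":0,"y":0,"z":-0.18,"ax":0,"ay":0,"az":0,"hand":0.3},
    {"x":0,"y":0,"z":-0.21,"ax":0,"ay":0,"az":0,"hand":0.3},
    {"x":0,"y":0,"z":-0.24,"ax":0,"ay":0,"az":0,"hand":0.3},
    {"x":0,"y":0,"z":-0.27,"ax":0,"ay":0,"az":0,"hand":0.3},
    {"x":0,"y":0,"z":-0.29,"ax":0,"ay":0,"az":0,"hand":0.3},
    {"x":0,"y":0,"z":-0.293,"ax":0,"ay":0,"az":0,"hand":0.3}
  ]
}}

```text
clock: 5.18
tcp_pos: [0.4701, -0.1568, 0.3038]
orientation: [0.004, 0.63, 0.777, 0.001]
wrist_force: [1.1, -0.2, -1.2]
finger_gap: 0.0388
```

```bash
python3 -c "
from h import *
delta([.56,.10,.30],101.9)"
```

```text
t 5.1833 tcp [ 0.4701 -0.1568  0.3038] yaw 101.93 F [ 1.13 -0.17 -1.17] M [-0.028  0.019 -0.002] gap 0.0388 q6 -0.692
d [0.2327 0.141  0.0034] rv [0.0061 0.0053 0.0005]
```

>>> {"op": "carry_out", "data": {
  "plan": [
    {"x":0.015,"y":0.009,"z":0,"ax":0.003,"ay":0.003,"az":0,"hand":0.3},
    {"x":0.04,"y":0.024,"z":0,"ax":0.006,"ay":0.005,"az":0,"hand":0.3},
    {"x":0.07,"y":0.042,"z":0,"ax":0.006,"ay":0.005,"az":0,"hand":0.3},
    {"x":0.1,"y":0.06,"z":0,"ax":0.006,"ay":0.005,"az":0,"hand":0.3},
    {"x":0.13,"y":0.079,"z":0,"ax":0.006,"ay":0.005,"az":0,"hand":0.3},
    {"x":0.16,"y":0.097,"z":0.003,"ax":0.006,"ay":0.005,"az":0,"hand":0.3},
    {"x":0.19,"y":0.115,"z":0.003,"ax":0.006,"ay":0.005,"az":0,"hand":0.3},
    {"x":0.21,"y":0.127,"z":0.003,"ax":0.006,"ay":0.005,"az":0,"hand":0.3},
    {"x":0.225,"y":0.136,"z":0.003,"ax":0.006,"ay":0.005,"az":0,"hand":0.3},
    {"x":0.2327,"y":0.141,"z":0.003,"ax":0.006,"ay":0.005,"az":0,"hand":0.3},
    {"x":0.2327,"y":0.141,"z":0.003,"ax":0.006,"ay":0.005,"az":0,"hand":0.3}
  ]
}}

```text
clock: 6.1
tcp_pos: [0.5598, 0.1016, 0.2986]
orientation: [-0.001, 0.629, 0.778, -0.001]
wrist_force: [0.7, -0.3, -1.8]
finger_gap: 0.0387
```

```bash
python3 -c "
from h import *
delta([.56,.10,.30],101.9)
snap('wrist','pics/w5.png');snap('top','pics/t5.png')"
```

```text
t 6.1 tcp [0.5598 0.1016 0.2986] yaw 102.07 F [ 0.66 -0.28 -1.85] M [-0.033 -0.007 -0.01 ] gap 0.0387 q6 -0.172
d [-0.0016 -0.0002 -0.0014] rv [-0.0022 -0.0004  0.003 ]
```

View pics/w5.png

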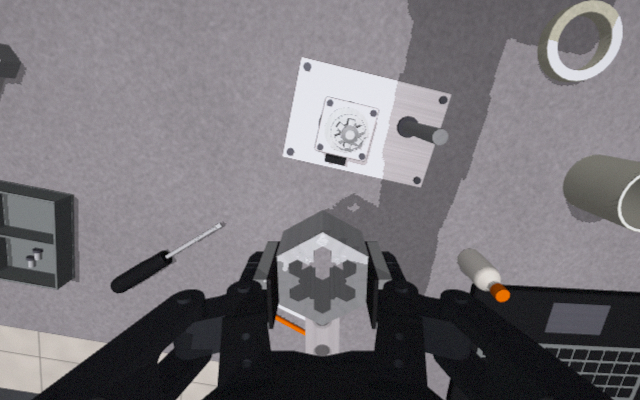

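```bash
python3 -c "
from h import *
im=cv2.imread('pics/w5.png')
cv2.imwrite('pics/w5s.png',cv2.resize(im[85:175,310:460],None,fx=5,fy=5,interpolation=cv2.INTER_CUBIC))
cv2.imwrite('pics/w5n.png',cv2.resize(im[95:165,315:385],None,fx=8,fy=8,interpolation=cv2.INTER_CUBIC))
"
```

```text
(no output)
```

View pics/w5n.png

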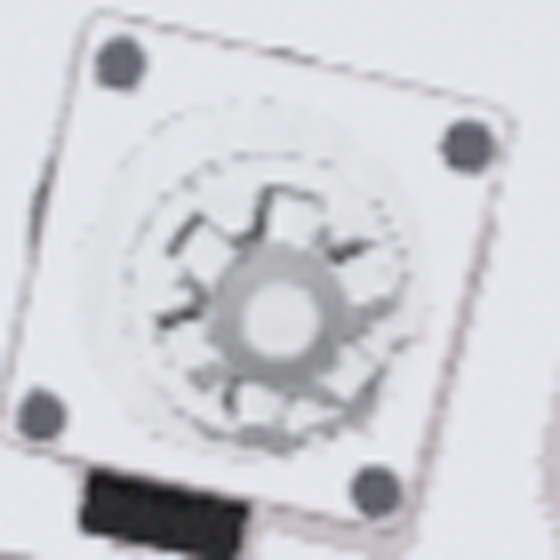

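View pics/w5s.png

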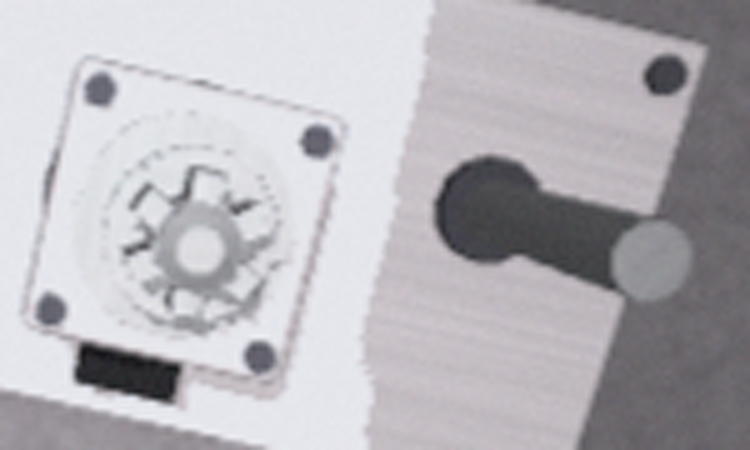

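Run:
```python
from h import *
d=load('pics/w5.png');t=load('pics/top0.png')
p=lambda a,b,z: onz(d,315+a/8-.44,95+b/8-.44,z)
P=np.array([p(*x,.088) for x in [(121,64),(468,146),(376,492),(42,416)]]);print(P.round(4),P.mean(0))
e=P[1]-P[0];print(np.degrees(np.arctan2(e[1],e[0]))-90); e=P[2]-P[3];print(np.degrees(np.arctan2(e[1],e[0]))-90)
n=p(281,317,.138);print('nose',n, tri((d,349.7,134.2),(t,292.6,205.9)))
q=lambda a,b,z: onz(d,310+a/5-.4,85+b/5-.4,z)
print('post top',q(652,261,.135),'post base',q(490,210,.010))
c=p(281,312,.13);
for x in [(295,215),(200,242),(190,335),(252,410),(350,370),(378,275)]:
    v=p(*x,.13)-n; print(x,np.degrees(np.arctan2(v[1],v[0])).round(1),np.linalg.norm(v[:2]).round(4))
```

```text
[[0.4872 0.096  0.088 ]
 [0.4878 0.1441 0.088 ]
 [0.536  0.1434 0.088 ]
 [0.5354 0.0953 0.088 ]] [0.51158153 0.11971329 0.088     ]
-0.7100673265021982
-0.7648929662022255
nose [0.51110781 0.11940901 0.138     ] (array([0.51010526, 0.11808428, 0.14473671]), [np.float64(0.0007705429464538244), np.float64(0.0007705429464538193)])
post top [0.49571389 0.20498299 0.135     ] post base [0.49574358 0.20635413 0.01      ]
(295, 215) -178.4 0.0114
(200, 242) -119.0 0.0123
(190, 335) -61.9 0.0107
(252, 410) -0.0 0.0123
(350, 370) 64.2 0.0118
(378, 275) 120.8 0.013
```

```bash
python3 -c "
from h import *
delta([.5108,.1179,.17],91)"
```

```text
t 6.2 tcp [0.5595 0.0995 0.2994] yaw 101.94 F [-0.18 -0.13 -2.43] M [-0.003  0.008  0.017] gap 0.0389 q6 -0.173
d [ 0.0281 -0.0436  0.1295] rv [-0.0018  0.0007  0.1909]
```

>>> {"op": "carry_out", "data": {
  "plan": [
    {"x":0.014,"y":-0.022,"z":0.02,"ax":-0.0018,"ay":0.0007,"az":0.1,"hand":0.3},
    {"x":0.028,"y":-0.0436,"z":0.05,"ax":-0.0018,"ay":0.0007,"az":0.191,"hand":0.3},
    {"x":0.028,"y":-0.0436,"z":0.08,"ax":-0.0018,"ay":0.0007,"az":0.191,"hand":0.3},
    {"x":0.028,"y":-0.0436,"z":0.105,"ax":-0.0018,"ay":0.0007,"az":0.191,"hand":0.3},
    {"x":0.028,"y":-0.0436,"z":0.122,"ax":-0.0018,"ay":0.0007,"az":0.191,"hand":0.3},
    {"x":0.028,"y":-0.0436,"z":0.127,"ax":-0.0018,"ay":0.0007,"az":0.191,"hand":0.3},
    {"x":0.028,"y":-0.0436,"z":0.1285,"ax":-0.0018,"ay":0.0007,"az":0.191,"hand":0.3},
    {"x":0.028,"y":-0.0436,"z":0.1285,"ax":-0.0018,"ay":0.0007,"az":0.191,"hand":0.3}
  ]
}}

```text
clock: 6.87
tcp_pos: [0.5111, 0.1169, 0.1715]
orientation: [0.0, 0.701, 0.713, 0.0]
wrist_force: [-0.1, 0.6, -1.5]
finger_gap: 0.0389
```

```bash
python3 -c "
from h import *
delta([.5108,.1179,.148],91)
snap('wrist','pics/w6.png');im=snap('scene','pics/s6.png')
im=cv2.imread('pics/s6.png');cv2.imwrite('pics/s6z.png',cv2.resize(im[110:250,290:410],None,fx=4,fy=4,interpolation=cv2.INTER_CUBIC))
im=cv2.imread('pics/w6.png');cv2.imwrite('pics/w6z.png',cv2.resize(im[200:360,250:400],None,fx=3.7,fy=3.7,interpolation=cv2.INTER_CUBIC))
"
```

```text
t 6.8667 tcp [0.5111 0.1169 0.1715] yaw 90.92 F [-0.06  0.62 -1.47] M [ 0.009 -0.02  -0.02 ] gap 0.0389 q6 0.056
d [ 0.001  -0.0003  0.0235] rv [ 0.0005  0.0001 -0.0015]
```

View pics/s6z.png

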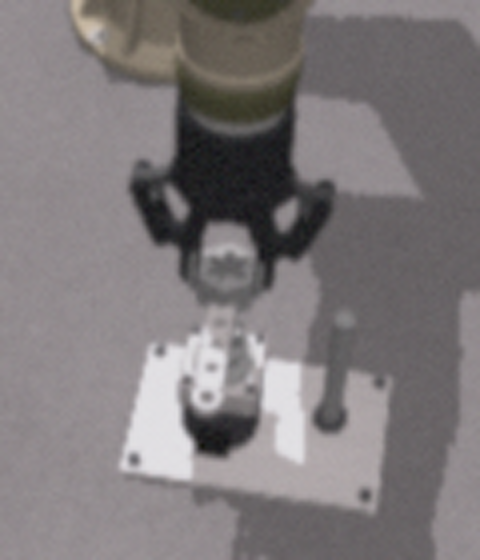

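View pics/w6z.png

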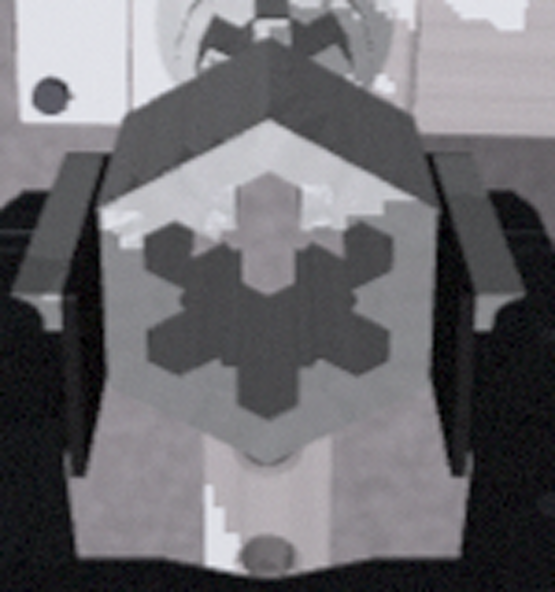

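>>> {"op": "carry_out", "data": {
  "plan": [
    {"x":0.001,"y":-0.0003,"z":0.006,"ax":0,"ay":0,"az":0,"hand":0.3},
    {"x":0.001,"y":-0.0003,"z":0.012,"ax":0,"ay":0,"az":0,"hand":0.3},
    {"x":0.001,"y":-0.0003,"z":0.018,"ax":0,"ay":0,"az":0,"hand":0.3},
    {"x":0.001,"y":-0.0003,"z":0.022,"ax":0,"ay":0,"az":0,"hand":0.3},
    {"x":0.001,"y":-0.0003,"z":0.025,"ax":0,"ay":0,"az":0,"hand":0.3},
    {"x":0.001,"y":-0.0003,"z":0.028,"ax":0,"ay":0,"az":0,"hand":0.3},
    {"x":0.001,"y":-0.0003,"z":0.028,"ax":0,"ay":0,"az":0,"hand":0.3}
  ]
}}

```text
clock: 7.55
tcp_pos: [0.5112, 0.1184, 0.1436]
orientation: [0.0, 0.701, 0.713, 0.0]
wrist_force: [-0.4, 0.5, -1.6]
finger_gap: 0.039
```

```bash
python3 -c "
from h import *
delta([.5108,.1179,.137],91)"
```

```text
t 7.55 tcp [0.5112 0.1184 0.1436] yaw 90.95 F [-0.36  0.48 -1.63] M [-0.01  -0.003 -0.023] gap 0.039 q6 0.058
d [-0.0005 -0.0004  0.0066] rv [ 0.0012  0.     -0.0008]
```

>>> {"op": "carry_out", "data": {
  "plan": [
    {"x":-0.0005,"y":-0.0004,"z":0.002,"ax":0,"ay":0,"az":0,"hand":0.3},
    {"x":-0.0005,"y":-0.0004,"z":0.004,"ax":0,"ay":0,"az":0,"hand":0.3},
    {"x":-0.0005,"y":-0.0004,"z":0.006,"ax":0,"ay":0,"az":0,"hand":0.3},
    {"x":-0.0005,"y":-0.0004,"z":0.008,"ax":0,"ay":0,"az":0,"hand":0.3},
    {"x":-0.0005,"y":-0.0004,"z":0.01,"ax":0,"ay":0,"az":0,"hand":0.3},
    {"x":-0.0005,"y":-0.0004,"z":0.01,"ax":0,"ay":0,"az":0,"hand":0.3}
  ]
}}

```text
clock: 8.05
tcp_pos: [0.511, 0.1179, 0.1333]
orientation: [0.0, 0.701, 0.713, 0.001]
wrist_force: [1.0, 0.1, -2.3]
finger_gap: 0.0388
```

```bash
python3 -c "
from h import *
delta([.5108,.1179,.1188],91)"
```

```text
t 8.05 tcp [0.511  0.1179 0.1333] yaw 90.96 F [ 1.04  0.1  -2.26] M [ 0.033 -0.181 -0.027] gap 0.0388 q6 0.057
d [-0.     -0.0002  0.0145] rv [ 0.0014 -0.0001 -0.0008]
```

>>> {"op": "carry_out", "data": {
  "plan": [
    {"x":0,"y":0,"z":0.002,"ax":0,"ay":0,"az":0,"hand":0.3},
    {"x":0,"y":0,"z":0.004,"ax":0,"ay":0,"az":0,"hand":0.3},
    {"x":0,"y":0,"z":0.006,"ax":0,"ay":0,"az":0,"hand":0.3},
    {"x":0,"y":0,"z":0.006,"ax":0,"ay":0,"az":0,"hand":0.3}
  ]
}}

```text
clock: 8.38
tcp_pos: [0.511, 0.118, 0.127]
orientation: [0.0, 0.701, 0.713, 0.001]
wrist_force: [1.5, 0.2, -2.7]
finger_gap: 0.0388
```

```bash
python3 -c "
from h import *
delta([.5108,.1179,.1188],91)"
```

```text
t 8.3833 tcp [0.511 0.118 0.127] yaw 90.96 F [ 1.46  0.23 -2.67] M [ 0.093 -0.169  0.025] gap 0.0388 q6 0.057
d [-0.0001 -0.0003  0.0082] rv [ 0.0014 -0.0002 -0.0007]
```

Meshed directly, with no spring reaction. I'll ease on to the shoulder.

>>> {"op": "carry_out", "data": {
  "plan": [
    {"x":0,"y":0,"z":0.002,"ax":0,"ay":0,"az":0,"hand":0.3},
    {"x":0,"y":0,"z":0.004,"ax":0,"ay":0,"az":0,"hand":0.3},
    {"x":0,"y":0,"z":0.006,"ax":0,"ay":0,"az":0,"hand":0.3},
    {"x":0,"y":0,"z":0.0075,"ax":0,"ay":0,"az":0,"hand":0.3},
    {"x":0,"y":0,"z":0.0075,"ax":0,"ay":0,"az":0,"hand":0.3}
  ]
}}

```text
clock: 8.8
tcp_pos: [0.5111, 0.118, 0.1192]
orientation: [0.0, 0.701, 0.713, 0.001]
wrist_force: [1.1, 0.7, -2.9]
finger_gap: 0.0387
```

```bash
python3 -c "
from h import *
delta([.5108,.1179,.1188],91)"
```

```text
t 8.8 tcp [0.5111 0.118  0.1192] yaw 90.96 F [ 1.14  0.74 -2.9 ] M [ 0.082 -0.225  0.04 ] gap 0.0387 q6 0.057
d [-0.0001 -0.0003  0.0004] rv [ 0.0014 -0.0003 -0.0008]
```

>>> {"op": "carry_out", "data": {
  "plan": [
    {"x":0,"y":0,"z":0.001,"ax":0,"ay":0,"az":0,"hand":0.3},
    {"x":0,"y":0,"z":0.001,"ax":0,"ay":0,"az":0,"hand":0.3},
    {"x":0,"y":0,"z":0.001,"ax":0,"ay":0,"az":0,"hand":0.3}
  ]
}}

```text
clock: 9.05
tcp_pos: [0.5111, 0.118, 0.1184]
orientation: [0.0, 0.701, 0.713, 0.001]
wrist_force: [-1.0, -0.0, 1.8]
finger_gap: 0.0385
```

```bash
python3 -c "
from h import *
delta([.5108,.1179,.1188],91)
im=snap('scene','pics/s7.png')
im=cv2.imread('pics/s7.png');cv2.imwrite('pics/s7z.png',cv2.resize(im[130:240,300:400],None,fx=5,fy=5,interpolation=cv2.INTER_CUBIC))"
```

```text
t 9.05 tcp [0.5111 0.118  0.1184] yaw 90.96 F [-0.96 -0.05  1.85] M [0.02  0.076 0.031] gap 0.0385 q6 0.057
d [-0.0001 -0.0003 -0.0004] rv [ 0.0015 -0.0003 -0.0007]
```

View pics/s7z.png

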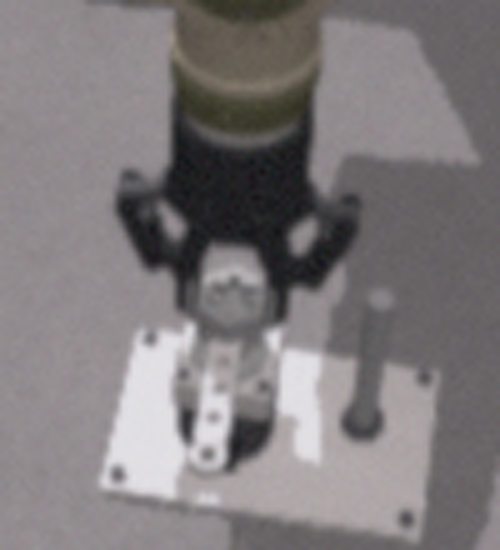

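>>> {"op": "carry_out", "data": {
  "plan": [
    {"x":0,"y":0,"z":0,"ax":0,"ay":0,"az":0,"hand":0.3},
    {"x":0,"y":0,"z":0,"ax":0,"ay":0,"az":0,"hand":0.3},
    {"x":0,"y":0,"z":0,"ax":0,"ay":0,"az":0,"hand":0.3},
    {"x":0,"y":0,"z":0,"ax":0,"ay":0,"az":-0.03,"hand":0.3},
    {"x":0,"y":0,"z":0,"ax":0,"ay":0,"az":-0.08,"hand":0.3},
    {"x":0,"y":0,"z":0,"ax":0,"ay":0,"az":-0.14,"hand":0.3},
    {"x":0,"y":0,"z":0,"ax":0,"ay":0,"az":-0.2,"hand":0.3},
    {"x":0,"y":0,"z":0,"ax":0,"ay":0,"az":-0.26,"hand":0.3},
    {"x":0,"y":0,"z":0,"ax":0,"ay":0,"az":-0.3,"hand":0.3}
  ]
}}

```text
clock: 9.85
tcp_pos: [0.5113, 0.1178, 0.1186]
orientation: [0.001, 0.586, 0.81, 0.001]
wrist_force: [0.1, 0.8, 1.3]
finger_gap: 0.0387
```

```bash
python3 -c "
from h import *
delta([.5111,.1180,.1186],179.25)"
```

```text
t 9.85 tcp [0.5113 0.1178 0.1186] yaw 108.27 F [0.09 0.76 1.25] M [-0.054  0.049 -0.227] gap 0.0387 q6 -0.245
d [ 0.0002 -0.0002  0.    ] rv [ 0.0013  0.0017 -1.2388]
```

>>> {"op": "carry_out", "data": {
  "plan": [
    {"x":0,"y":0,"z":0,"ax":0,"ay":0,"az":-0.08,"hand":0.3},
    {"x":0,"y":0,"z":0,"ax":0,"ay":0,"az":-0.16,"hand":0.3},
    {"x":0,"y":0,"z":0,"ax":0,"ay":0,"az":-0.24,"hand":0.3},
    {"x":0,"y":0,"z":0,"ax":0,"ay":0,"az":-0.32,"hand":0.3},
    {"x":0,"y":0,"z":0,"ax":0,"ay":0,"az":-0.4,"hand":0.3},
    {"x":0,"y":0,"z":0,"ax":0,"ay":0,"az":-0.48,"hand":0.3},
    {"x":0,"y":0,"z":0,"ax":0,"ay":0,"az":-0.56,"hand":0.3},
    {"x":0,"y":0,"z":0,"ax":0,"ay":0,"az":-0.64,"hand":0.3},
    {"x":0,"y":0,"z":0,"ax":0,"ay":0,"az":-0.72,"hand":0.3},
    {"x":0,"y":0,"z":0,"ax":0,"ay":0,"az":-0.8,"hand":0.3},
    {"x":0,"y":0,"z":0,"ax":0,"ay":0,"az":-0.85,"hand":0.3}
  ]
}}

```text
clock: 10.77
tcp_pos: [0.5117, 0.1175, 0.1188]
orientation: [0.001, 0.198, 0.98, 0.0]
wrist_force: [0.1, -1.1, 1.2]
finger_gap: 0.0387
```

```bash
python3 -c "
from h import *
delta([.5111,.1180,.1186],179.25)"
```

```text
t 10.7667 tcp [0.5117 0.1175 0.1188] yaw 157.14 F [ 0.1  -1.11  1.17] M [-0.143 -0.07  -0.221] gap 0.0387 q6 -1.099
d [0.0008 0.0002 0.0002] rv [ 1.000e-04  2.800e-03 -3.859e-01]
```

>>> {"op": "carry_out", "data": {
  "plan": [
    {"x":0,"y":0,"z":0,"ax":0,"ay":0,"az":-0.06,"hand":0.3},
    {"x":0,"y":0,"z":0,"ax":0,"ay":0,"az":-0.12,"hand":0.3},
    {"x":0,"y":0,"z":0,"ax":0,"ay":0,"az":-0.18,"hand":0.3},
    {"x":0,"y":0,"z":0,"ax":0,"ay":0,"az":-0.23,"hand":0.3},
    {"x":0,"y":0,"z":0,"ax":0,"ay":0,"az":-0.27,"hand":0.3},
    {"x":0,"y":0,"z":0,"ax":0,"ay":0,"az":-0.3,"hand":0.3},
    {"x":0,"y":0,"z":0,"ax":0,"ay":0,"az":-0.31,"hand":0.3}
  ]
}}

```text
clock: 11.35
tcp_pos: [0.5119, 0.1174, 0.1188]
orientation: [0.002, 0.044, 0.999, -0.0]
wrist_force: [0.7, 0.2, 0.7]
finger_gap: 0.0387
```

```bash
python3 -c "
from h import *
delta([.5111,.1180,.1186],179.25)
snap('wrist','pics/w8.png')
snap('top','pics/t8.png')"
```

```text
t 11.35 tcp [0.5119 0.1174 0.1188] yaw 174.93 F [0.65 0.25 0.69] M [ 0.066 -0.022 -0.203] gap 0.0387 q6 -1.409
d [0.0008 0.0005 0.0002] rv [-0.0003  0.0031 -0.0754]
```

View pics/w8.png

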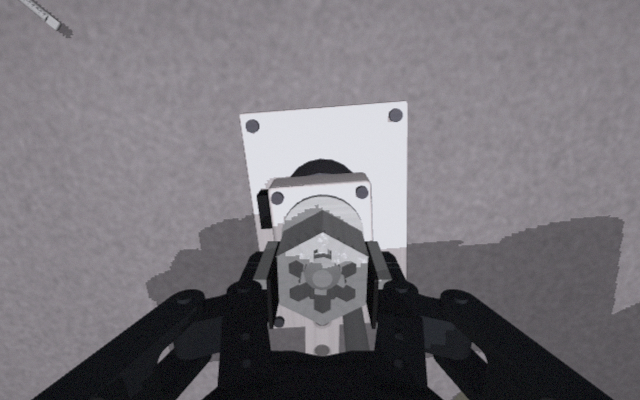

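View pics/t8.png

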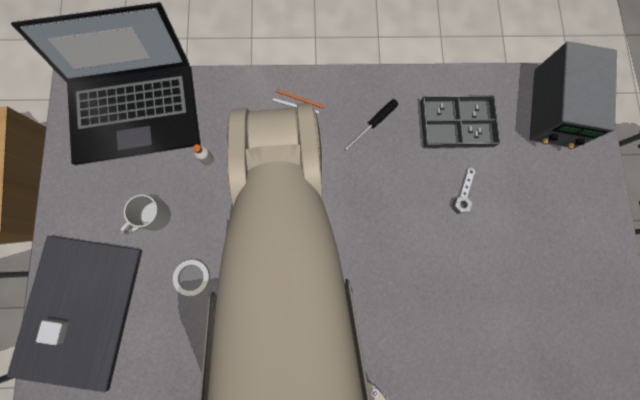

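>>> {"op": "carry_out", "data": {
  "plan": [
    {"x":0,"y":0,"z":0,"ax":0,"ay":0,"az":-0.015,"hand":0.3},
    {"x":0,"y":0,"z":0,"ax":0,"ay":0,"az":-0.03,"hand":0.3},
    {"x":0,"y":0,"z":0,"ax":0,"ay":0,"az":-0.045,"hand":0.3},
    {"x":0,"y":0,"z":0,"ax":0,"ay":0,"az":-0.045,"hand":0.3}
  ]
}}

```text
clock: 11.78
tcp_pos: [0.5119, 0.1175, 0.1188]
orientation: [0.002, 0.022, 1.0, -0.0]
wrist_force: [0.3, 0.8, 1.1]
finger_gap: 0.0388
```

```bash
python3 -c "
from h import *
delta([.5111,.1180,.1186],179.25)"
```

```text
t 11.7833 tcp [0.5119 0.1175 0.1188] yaw 177.49 F [0.33 0.85 1.06] M [ 0.027 -0.087 -0.14 ] gap 0.0388 q6 -1.454
d [0.0008 0.0005 0.0002] rv [-0.0005  0.0031 -0.0308]
```

>>> {"op": "carry_out", "data": {
  "plan": [
    {"x":0,"y":0,"z":0,"ax":0,"ay":0,"az":-0.008,"hand":0.3},
    {"x":0,"y":0,"z":0,"ax":0,"ay":0,"az":-0.015,"hand":0.3},
    {"x":0,"y":0,"z":0,"ax":0,"ay":0,"az":-0.015,"hand":0.3}
  ]
}}

```text
clock: 12.03
tcp_pos: [0.5119, 0.1174, 0.1188]
orientation: [0.002, 0.014, 1.0, -0.0]
wrist_force: [0.3, 0.7, 0.3]
finger_gap: 0.0389
```

```bash
python3 -c "
from h import *
delta([.5111,.1180,.1186],179.25)"
```

```text
t 12.0333 tcp [0.5119 0.1174 0.1188] yaw 178.37 F [0.26 0.66 0.32] M [ 0.047 -0.027 -0.22 ] gap 0.0389 q6 -1.469
d [0.0008 0.0005 0.0002] rv [-0.0005  0.0031 -0.0154]
```

>>> {"op": "carry_out", "data": {
  "plan": [
    {"x":0,"y":0,"z":0,"ax":0,"ay":0,"az":-0.008,"hand":0.3},
    {"x":0,"y":0,"z":0,"ax":0,"ay":0,"az":-0.008,"hand":0.3}
  ]
}}

```text
clock: 12.2
tcp_pos: [0.5119, 0.1174, 0.1188]
orientation: [0.002, 0.01, 1.0, -0.0]
wrist_force: [-0.8, 0.1, 0.9]
finger_gap: 0.0388
```

```bash
python3 -c "
from h import *
delta([.5111,.1180,.1186],179.25)"
```

```text
t 12.2 tcp [0.5119 0.1174 0.1188] yaw 178.86 F [-0.83  0.09  0.94] M [-0.028 -0.019 -0.202] gap 0.0388 q6 -1.478
d [0.0008 0.0005 0.0001] rv [-0.0005  0.0031 -0.0068]
```

>>> {"op": "carry_out", "data": {
  "plan": [
    {"x":0,"y":0,"z":0,"ax":0,"ay":0,"az":-0.006,"hand":0.3},
    {"x":0,"y":0,"z":0,"ax":0,"ay":0,"az":-0.006,"hand":0.3}
  ]
}}

```text
clock: 12.37
tcp_pos: [0.5119, 0.1174, 0.1188]
orientation: [0.002, 0.007, 1.0, -0.0]
wrist_force: [0.1, 0.7, 0.3]
finger_gap: 0.0388
```

```bash
python3 -c "
from h import *
delta([.5111,.1180,.1186],179.25)"
```

```text
t 12.3667 tcp [0.5119 0.1174 0.1188] yaw 179.22 F [0.11 0.72 0.27] M [-0.012 -0.036 -0.218] gap 0.0388 q6 -1.484
d [0.0008 0.0005 0.0002] rv [-0.0005  0.0031 -0.0005]
```

>>> {"op": "carry_out", "data": {
  "plan": [
    {"x":0,"y":0,"z":0,"ax":0,"ay":0,"az":-0.006,"hand":0.3},
    {"x":0,"y":0,"z":0,"ax":0,"ay":0,"az":-0.006,"hand":0.3}
  ]
}}

```text
clock: 12.53
tcp_pos: [0.5119, 0.1175, 0.1188]
orientation: [0.002, 0.004, 1.0, -0.0]
wrist_force: [0.1, 0.5, 0.2]
finger_gap: 0.0389
```

```bash
python3 -c "
from h import *
delta([.5111,.1180,.1186],179.25)"
```

```text
t 12.5333 tcp [0.5119 0.1175 0.1188] yaw 179.56 F [0.11 0.48 0.15] M [ 0.028 -0.127 -0.371] gap 0.0389 q6 -1.49
d [0.0008 0.0005 0.0002] rv [-0.0004  0.0031  0.0055]
```

>>> {"op": "carry_out", "data": {
  "plan": [
    {"x":0,"y":0,"z":0,"ax":0,"ay":0,"az":-0.006,"hand":0.3},
    {"x":0,"y":0,"z":0,"ax":0,"ay":0,"az":-0.006,"hand":0.3}
  ]
}}

```text
clock: 12.7
tcp_pos: [0.512, 0.1175, 0.1188]
orientation: [0.002, 0.001, 1.0, -0.0]
wrist_force: [1.6, 0.5, -0.9]
finger_gap: 0.0387
```

```bash
python3 -c "
from h import *
delta([.5111,.1180,.1186],179.25)"
```

```text
t 12.7 tcp [0.512  0.1175 0.1188] yaw 179.86 F [ 1.62  0.54 -0.91] M [ 0.143 -0.09  -0.932] gap 0.0387 q6 -1.495
d [0.0009 0.0005 0.0002] rv [-0.0002  0.0033  0.0107]
```

>>> {"op": "carry_out", "data": {
  "plan": [
    {"x":0,"y":0,"z":0,"ax":0,"ay":0,"az":0.004,"hand":0.3},
    {"x":0,"y":0,"z":0,"ax":0,"ay":0,"az":0.004,"hand":0.3},
    {"x":0,"y":0,"z":0,"ax":0,"ay":0,"az":0.004,"hand":0.5},
    {"x":0,"y":0,"z":0,"ax":0,"ay":0,"az":0.004,"hand":0.6},
    {"x":0,"y":0,"z":0,"ax":0,"ay":0,"az":0.004,"hand":0.7},
    {"x":0,"y":0,"z":0,"ax":0,"ay":0,"az":0.004,"hand":0.7},
    {"x":0,"y":0,"z":0,"ax":0,"ay":0,"az":0.004,"hand":0.7}
  ]
}}

```text
clock: 13.28
tcp_pos: [0.512, 0.1175, 0.1188]
orientation: [0.002, 0.003, 1.0, -0.0]
wrist_force: [-0.3, -0.4, 0.8]
finger_gap: 0.0597
```

```bash
python3 -c "
from h import *
delta([.5111,.1180,.28],179.25)
snap('wrist','pics/w9.png')"
```

```text
t 13.2833 tcp [0.512  0.1175 0.1188] yaw 179.65 F [-0.26 -0.42  0.76] M [ 0.011 -0.     0.019] gap 0.0597 q6 -1.492
d [ 0.0004  0.0005 -0.1612] rv [-0.0003  0.0033  0.007 ]
```

View pics/w9.png

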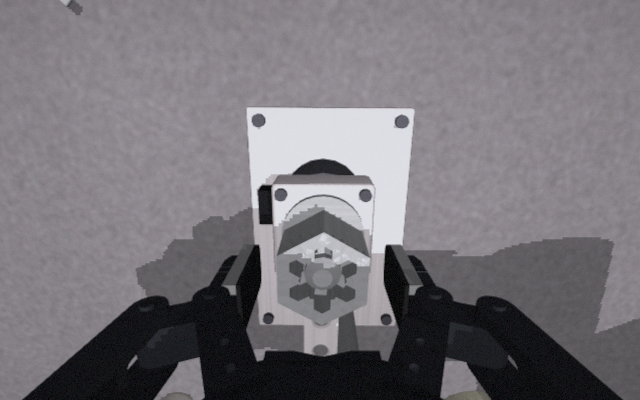

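Released, with both pads clear of the hub (gap about 60 mm). Lifting straight up now.

>>> {"op": "carry_out", "data": {
  "plan": [
    {"x":0,"y":0,"z":-0.008,"ax":0,"ay":0.003,"az":0,"hand":0.7},
    {"x":0,"y":0,"z":-0.02,"ax":0,"ay":0.003,"az":0,"hand":0.7},
    {"x":0,"y":0,"z":-0.04,"ax":0,"ay":0.003,"az":0,"hand":0.7},
    {"x":0,"y":0,"z":-0.07,"ax":0,"ay":0.003,"az":0,"hand":0.7},
    {"x":0,"y":0,"z":-0.1,"ax":0,"ay":0.003,"az":0,"hand":0.7},
    {"x":0,"y":0,"z":-0.13,"ax":0,"ay":0.003,"az":0,"hand":0.7},
    {"x":0,"y":0,"z":-0.16,"ax":0,"ay":0.003,"az":0,"hand":0.7},
    {"x":0,"y":0,"z":-0.16,"ax":0,"ay":0.003,"az":0,"hand":0.7}
  ]
}}

```text
clock: 14.0
tcp_pos: [0.514, 0.1177, 0.2858]
orientation: [0.005, 0.003, 1.0, 0.0]
wrist_force: [1.1, 0.2, 0.4]
finger_gap: 0.0597
```

```bash
python3 -c "
from h import *
delta([.45,.1180,.28],179.25)
snap('wrist','pics/w10.png');snap('scene','pics/s10.png');snap('top','pics/t10.png')
im=cv2.imread('pics/s10.png');cv2.imwrite('pics/s10z.png',cv2.resize(im[150:250,300:400],None,fx=5,fy=5,interpolation=cv2.INTER_CUBIC))"
```

```text
t 14.0 tcp [0.514  0.1177 0.2858] yaw 179.65 F [1.06 0.19 0.39] M [-0.009 -0.016 -0.025] gap 0.0597 q6 -1.492
d [ 0.064  -0.0001  0.0052] rv [0.0005 0.0105 0.0071]
```

View pics/w10.png

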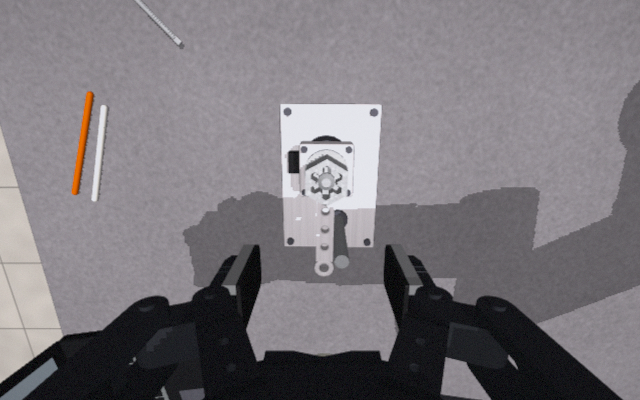

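View pics/s10z.png

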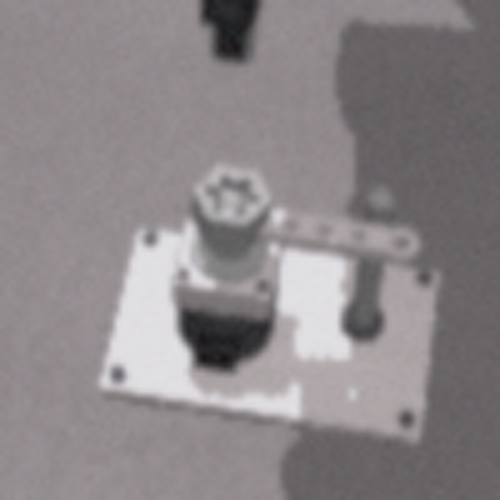

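Run:
```python
from h import *
w=load('pics/w10.png');s=load('pics/s10.png')
print('hub',onz(w,326,181,.14),tri((w,326,181),(s,345.6,189)))
e=onz(w,324,268,.122);p=onz(w,341.5,262.5,.135);h=onz(w,326,181,.14)
print(e,p); 
th=np.radians(-.75);R=np.array([[np.cos(th),np.sin(th)],[-np.sin(th),np.cos(th)]])
print('eye-hub in stand',R@(e-h)[:2],'eye-post', R@(e-p)[:2], 'eye/scene tri',tri((w,324,268),(s,300+403/5-.4,150+242/5-.4)))
cv2.imwrite('pics/w10z.png',cv2.resize(cv2.imread('pics/w10.png')[130:285,270:400],None,fx=3.8,fy=3.8,interpolation=cv2.INTER_CUBIC))
```

```text
hub [0.51139959 0.11765818 0.14      ] (array([0.51173097, 0.11733566, 0.13791739]), [np.float64(0.0008923801257807479), np.float64(0.0008923801257808151)])
[0.51386239 0.22004308 0.122     ] [0.49557619 0.20617573 0.135     ]
eye-hub in stand [0.00112241 0.10240836] eye-post [0.01810312 0.01410553] eye/scene tri (array([0.51426932, 0.2194822 , 0.12154607]), [np.float64(0.0008200586514398862), np.float64(0.0008200586514398436)])
```

View pics/w10z.png

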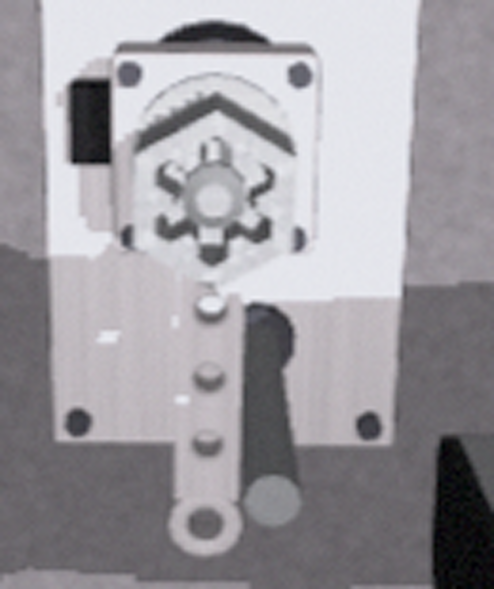

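Seated: hub top at about 0.138–0.140 m, eye about 1 mm off the +y line and touching the post. Handing in.

```bash
python3 -c "
from h import *
print(env.hand_in())"
```

```text
the job is handed in; nothing more can be done
None
```

The splined crank is fully home on the shaft, swung anticlockwise to the stop post and released. I handed the job in at about 14 s; no verdict is reported.

**How it went**
- **Spline angle:** I read the tooth angle from the wrist camera as about 1° (repeating every 60°) and set the crank to match. It slid on without any turning by feel.
- **Seating:** There was no spring reaction until the hub met the shoulder, at about 5 N. That was within 0.5 mm of the expected height, with the arm pointing along the stand's +x, clear of the post.
- **Swing:** The turning moment stayed at the drag value (about 0.2 N m) until the arm met the post. It then rose to about 0.9 N m, roughly 8 N at the post. I eased back slightly, opened the gripper and lifted straight up.

**Last checks**
- **Height:** The hub top measured 0.138 m from two views, against 0.140 m expected; the shaft tip shows in the bore.
- **Sideways:** The hub is about 1 mm from the measured shaft axis, within camera accuracy.
- **Against the post:** The eye is about 1 mm off the +y line. Eye to post measured 18 mm against a nominal 17 mm, so they are touching within camera accuracy.
- **Gripper:** It is clear of everything, with wrist force about zero.
- **Other things:** Nothing was touched, and the pictures show the plain arm and the other things in place. I did not measure their positions again.

**Disagreements:** My first rough look placed the post about 7 mm off; I replaced it with the closer wrist view. The wrist camera was also off by about 1.6 mm sideways, which I corrected for.

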